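# Uncover the belt drive and hold its tensioner wound back

## Task

Lift the loose cover plate off the pins of the belt-drive housing and lay it flat, handle up, on the middle of the rubber mat. Then swing the spring-loaded tensioner arm inside the housing all the way back against its spring to its stop, so that a belt could be slipped on, and keep it there: the program finishes while the gripper is still holding the arm against the stop. Leave the tap holder and the step block where they are.

Things in the scene. Friction and masses are not known exactly. Their poses are not given: they have to be found in the camera images.
- housing: grey open-topped housing fixed to the table, 260 (x) x 180 (y) x 60 mm high, walls 6 mm; origin at the centre of its underside. Two 8 mm steel pins at (108, -68) and (-108, 68) mm rise 12 mm above the rim. Inside: two pulleys at (85, -45), (-85, -45) mm up to 32 mm high, low stop studs, the pivot post (38 mm high), a 24 mm boss in each corner (rim high). Left or right of the robot's centre line
- pivot (a point): a point on the vertical pivot axis of the tensioner arm, 40 mm above the table, at (60, 45) mm in the housing's frame; its axes are those of the housing
- tensioner_pin (a point): middle (42 mm up) of the upright 14 mm round steel pin at the arm's free end, bare from 28 to 54 mm above the table, over a 30 mm black roller; 90 mm from the pivot axis. Hidden by the cover at first. In the housing's frame at (1, -23) mm at rest, (-30, 36) mm at the stop; at least 40 mm of free air all round it at its height
- tensioner (a joint): angle of the tensioner arm: 0 at rest, 0.75 rad wound back fully against the stop. Growing values turn the arm clockwise seen from above, about the pivot. A spring returns it whenever it is let go: at the pin it takes about 4 N to start and about 10 N at the stop
- cover_grip (a point): centre of the cover's black bar handle: bar 100 mm long (along x) x 14 wide x 12 high, its centre 38 mm above the plate's underside, 28 mm free below the bar. Aluminium plate 256 (x) x 176 (y) x 4 mm, 0.3 to 0.65 kg, two 11 mm holes; at first on the housing's rim over its pins (underside 60 mm up), axes along the housing's; z points up out of the plate
- mat: black rubber mat fixed to the table, 300 (x) x 210 (y) x 4 mm thick, on the other side of the robot's centre line from the housing; origin at the centre of its underside
- tap_holder: bystander: upright steel tap holder 44 mm in diameter, 120 mm high; origin at its foot
- step_block: bystander: dark steel step block 60 x 30 x 60 mm; origin at its underside

How it is judged (in metres and radians):
On the way, in this order (a step that is already met when the one before it is completed fails the run):
1. the cover is lifted clear of the pins in the gripper (z of cover_grip in the frame of housing above 0.118 m and contact force between the fingers and cover above 0.5 N), for 0.1 s.
2. the cover lies flat on the mat, handle up, let go (height (world z) of cover_grip below 0.046 m and angle between cover_grip's own z axis and vertical below 0.05 rad and horizontal distance between cover_grip and mat below 0.06 m and contact force between the fingers and cover below 0.1 N), for 0.2 s.
At the end, for the whole second after the job is handed in: fingers hold the tensioner within 0.05 rad of its stop (joint above 0.70) with 2 N or more; the cover lies still and untouched, flat (0.05 rad), handle up on the mat, centre within 60 mm of the mat's; bystanders moved less than 30 mm (all of step 2 and value of joint tensioner above 0.7 rad and contact force between the fingers and tensioner above 2 N and contact force between cover and tensioner below 0.1 N and contact force between the arm and cover below 0.1 N and linear speed of cover below 0.02 m/s); the arm keeps its last pose, push and grip.
It fails at once if the tap holder was moved (distance of tap_holder from where it was at the start of the episode above 0.03 m).
It fails at once if the step block was moved (distance of step_block from where it was at the start of the episode above 0.03 m).
It also fails if it takes over 56 s, if anything falls off the work surface, if the arm or the gripper's body presses on something with over 40 N, if the wrist force passes 120 N, or if a joint passes its speed limit or range.

## Robot

A 6-joint arm with a two-finger parallel gripper is mounted at the origin on the work surface. World frame = base frame: x ahead of the robot, y to its left, z up, the work surface at z = 0. Lengths are in mm, angles in rad, forces in N, time in s.
With the tool pointing down it reaches from about 300 to 775 mm from the base axis. Payload 14.6 kg.
Tool frame: the origin (TCP) lies on the mounting face of the last link; the fingertips stand 173 mm ahead of it and the grasp point (between the pads) lies 155 mm ahead of it; z points along the fingers, y is the line along which they close (so a half turn about z gives the same grasp; the last joint's range is limited). The gripper opens to 85 mm and grips with 20 to 120 N. Pads are 22 mm wide; open, the fingers measure 114 mm over their backs; the gripper's body (76 mm by 85 mm) begins 54 mm behind the grasp point. The pads swing forward as they close: fully open they stand 13 mm farther back than shut.
Start: joints at [1.231, 0.3, 1.521, -0, 1.321, -0.067], TCP at [148.184, 529.653, 404.681] pointing down, gripper open.
Joint ranges: [-3.03, 3.03], [-0.79, 2.21], [0.23, 2.52], [-1.04, 4.18], [0, 3.07], [-2.55, 2.55]. Speed limits (rad/s): [2.22, 2.22, 2.57, 3.14, 3.14, 3.14].

## Interface

Orientations are given as a unit quaternion [w, x, y, z].
In Python, from rig import * gives the robot as it stands.
- The arm moves only by the shell command python3 -m handwheel 'ROWS' [FORCE]. ROWS is JSON, a list of rows, each a list of 7 numbers: the turn, a rotation vector about the world's x, y, z in rad, then the shift along the world's x, y, z in m, then the opening, from 0 (shut) to 1 (fully open). A call has 1 to 8 rows; each row shifts and turns the commanded pose from where the row before left it; what a row does not reach is not made up. A row lasts 1/10 s, in which the tool goes at most 50 mm and 8.59 degrees, less where a joint would pass 70% of its speed; a pose out of reach is approached as far as the arm can. A call is refused whole if a number of a shift passes 0.05 or a number of a turn 0.15, either way. A call with a gripper value outside its range is refused whole. The fingers move at their own pace and stop on an object; FORCE is the grip in N (left out, the last holds). Time passes only in rows, so rows that do not move let the fingers close. It gives the time, the measured TCP pose, the force, the opening and the grip force at its end, in the units of the state.
- observe(): the state, without advancing time (a new reading comes with each control period).
- camera(name): name is "side" or "top" or "wrist"; returns the picture (480x640x3 uint8, red, green, blue); there is no depth.
- get_calibration(name): a dict with "vfov" (degrees; the focal length in pixels is half the picture's height over the tangent of half this angle, whatever the lens; pixels are square), "cx", "cy" (the principal point, pixels), "rvec" (rotation vector, rad) and "tvec" (3), from world to camera coordinates, as OpenCV has them. Camera axes: x right, y down, z forward; pixel columns grow to the right and rows downward; lengths in mm; the calibration is good to about 2 mm. A picture is of the moment at which its call begins: read the wrist's pose just before it. get_calibration takes no time and is no camera call; for the wrist camera it gives the pose at the moment of the call.
- close_job(): hands the job in; it is judged then, once.
The state is a dict: "clock": time; "qpos": joint angles; "qd": joint speeds; "joint_torque": joint torques, N m; "tcp_pos": TCP position; "ee_rot": TCP orientation; "contact_force": force on the tool from outside, world axes, zero at the start; "torque": the same for the moment, N m; "finger_gap": finger opening in mm; "finger_force": force on a finger pad.
Only numpy, scipy, OpenCV 4.12 (cv2) and the standard library are available. Lean on these libraries where they do the work, as an engineer would, in place of code of your own. Each camera call takes 0.05 s, during which the arm holds its last target. There are 200 camera calls.

## Working session

There is one attempt and no reset: what is moved stays moved. The work goes in short steps, Python scripts to look and compute and a shell command to move; the robot and the scene stay as the last step left them, time stands still between calls to the robot, and variables do not carry over. Pictures are saved under pics/ and viewed, at most 10 in all, crops included, and the job is handed in when it is done.

```bash
ls; mkdir -p pics; python3 - <<'E'
from rig import *
import cv2,numpy as np
print(observe())
ims=[]
for n in ["side","top","wrist"]:
    c=get_calibration(n);print(n,c)
    im=camera(n);cv2.imwrite(f"pics/{n}0.png",im[:,:,::-1])
E
```

```text
pics
{'clock': 0.0, 'qpos': array([ 1.23139856e+00,  3.00511652e-01,  1.52158279e+00,  2.88338717e-06,
        1.32071325e+00, -6.66001467e-02]), 'qd': array([ 0.00056297, -0.00024974, -0.00252933, -0.00055549, -0.0008142 ,
       -0.00186715]), 'joint_torque': array([-5.56302766e-04, -5.43492758e+01, -3.61808217e+01, -1.08556301e-04,
        3.97501892e-03,  1.15110215e-04]), 'tcp_pos': array([148.1785005 , 529.63562895, 404.0982217 ]), 'ee_rot': array([-1.23848636e-04,  1.35976589e-01,  9.90711864e-01, -5.94763992e-04]), 'contact_force': array([-0.12707017, -0.138949  , -0.08418298]), 'torque': array([ 0.01614904,  0.0224076 , -0.02945274]), 'finger_force': 0.0, 'finger_gap': 85.47310933640551}
side {'vfov': 51.46340521389716, 'cx': 322.0121836784874, 'cy': 240.96078485033956, 'rvec': array([ 2.21953496, -0.27128305,  0.15752432]), 'tvec': array([-552.59069301,  125.72625959, 1193.28453584])}
top {'vfov': 53.9348786577377, 'cx': 313.67481668136764, 'cy': 231.99328818548656, 'rvec': array([ 2.18633303, -2.17903057,  0.05647794]), 'tvec': array([  15.79516147,  582.58119922, 1148.60836846])}
wrist {'vfov': 60.91185568884539, 'cx': 323.4127218259058, 'cy': 243.0268174495071, 'rvec': array([-2.30966081, -1.7510747 , -0.25498571]), 'tvec': array([-548.83954351,  -37.33021308,  379.70379919])}
```

View pics/top0.png

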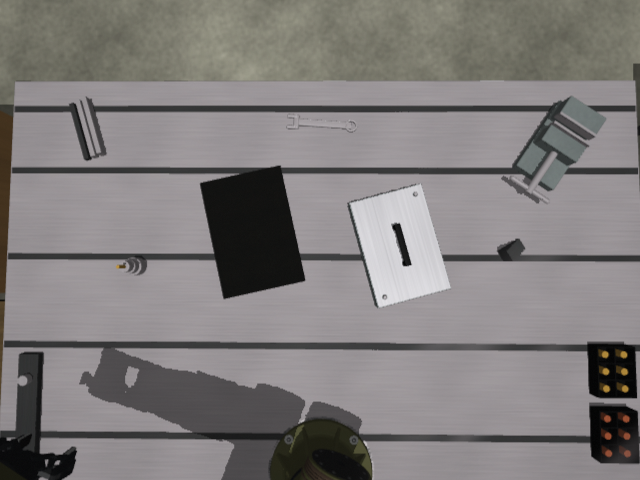

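View pics/side0.png

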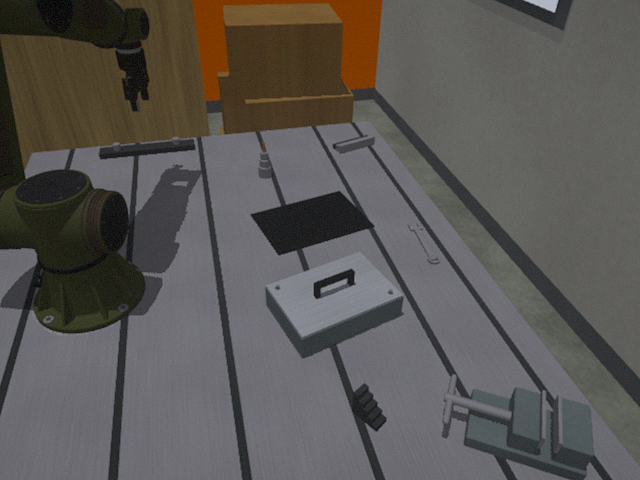

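View pics/wrist0.png

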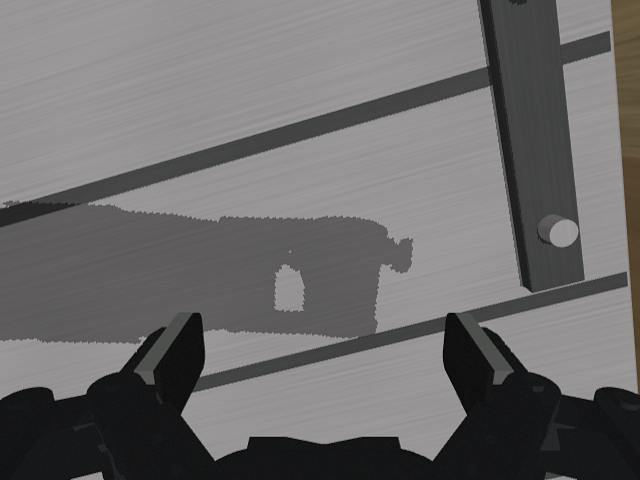

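The top view shows the black mat at about (252,232) and the cover at about (400,245). Its handle runs (394,222)-(408,266) and its pins are at (415,194) and (384,297). The tap holder is at (132,265) and the step block at (511,250). The side view shows the cover at about (335,295), and the wrist view shows only bare table. Next I'll triangulate the corners from top and side.

```bash
cat > h.py <<'E'
import cv2,numpy as np
from rig import *
def cal(n):
    c=get_calibration(n);f=240/np.tan(np.radians(c["vfov"]/2))
    K=np.array([[f,0,c["cx"]],[0,f,c["cy"]],[0,0,1]]);R=cv2.Rodrigues(c["rvec"])[0]
    return K,R,c["tvec"].reshape(3,1)
def plane(c,uv,z):
    K,R,t=c;uv=np.atleast_2d(uv).astype(float)
    d=(R.T@np.linalg.inv(K)@np.c_[uv,np.ones(len(uv))].T).T;o=(-R.T@t).ravel()
    return o+d*((z-o[2])/d[:,2])[:,None]
def tri(a,ua,b,ub):
    P=[c[0]@np.hstack([c[1],c[2]]) for c in(a,b)]
    X=cv2.triangulatePoints(P[0],P[1],np.float64(ua).T,np.float64(ub).T);return (X[:3]/X[3]).T
def proj(c,X): return cv2.projectPoints(np.float64(X).reshape(-1,1,3),cv2.Rodrigues(c[1])[0],c[2],c[0],None)[0].reshape(-1,2)
def quad(mask,near):
    cs=cv2.findContours(mask.astype(np.uint8),cv2.RETR_EXTERNAL,cv2.CHAIN_APPROX_NONE)[0]
    cs=[c for c in cs if cv2.contourArea(c)>60 and cv2.pointPolygonTest(c,near,False)>=0]
    c=max(cs,key=cv2.contourArea);h=cv2.convexHull(c)
    for e in np.arange(.01,.2,.005):
        q=cv2.approxPolyDP(h,e*cv2.arcLength(h,True),True)
        if len(q)==4: break
    q=q[:,0].astype(float)
    # refine: line fit of the contour points along each side
    p=c[:,0].astype(float);L=[]
    for i in range(4):
        a,b=q[i],q[(i+1)%4];d=(b-a)/np.linalg.norm(b-a);s=(p-a)@d/np.linalg.norm(b-a);o=abs((p-a)@[-d[1],d[0]])
        s=p[(s>.1)&(s<.9)&(o<3)]
        vx,vy,x,y=cv2.fitLine(s.astype(np.float32),cv2.DIST_HUBER,0,.01,.01).ravel();L.append(np.cross([x,y,1],[x+vx,y+vy,1]))
    r=[np.cross(L[i-1],L[i]) for i in range(4)];return np.array([v[:2]/v[2] for v in r])
E
python3 - <<'E'
from h import *
T,S=cal("top"),cal("side")
t=cv2.imread("pics/top0.png");s=cv2.imread("pics/side0.png")
gt,gs=t.max(2),s.max(2)
print("vals",t[215,375],t[280,345],s[290,300],s[305,360],s[340,310],s[240,300])
# mat
def order(X,c): # by world angle
    return X
for nm,mt,ms,nt,ns,z in [("mat",gt<40,gs<40,(252,232),(310,220),4)]:
    qt,qs=quad(mt,nt),quad(ms,ns)
    A=plane(T,qt,z);B=plane(S,qs,z)
    print(nm,"top",A.round(1).tolist(),"c",A.mean(0).round(1));print("side",B.round(1).tolist(),B.mean(0).round(1))
    i=[np.argmin(np.linalg.norm(B-a,axis=1)) for a in A];print("tri",tri(T,qt,S,qs[i]).round(1).tolist())
for th in (185,200,215):
  try:
    qt=quad(gt>th,(375,215));A=plane(T,qt,64);print(th,qt.round(1).tolist(),A.round(1).tolist(),A.mean(0).round(1))
  except Exception as e: print(th,e)
for th in (120,150,165,180):
  try:
    qs=quad(gs>th,(300,290));B=plane(S,qs,64);print(th,qs.round(1).tolist(),B.round(1).tolist(),B.mean(0).round(1))
  except Exception as e: print(th,e)
m=np.zeros_like(gt);m[215:272,385:415]=(gt[215:272,385:415]<60)*255
c=max(cv2.findContours(m,0,1)[0],key=cv2.contourArea);r=cv2.minAreaRect(c);print("handle top",r)
P=plane(T,cv2.boxPoints(r),104);print(P.round(1).tolist())
m=np.zeros_like(gs);m[262:302,305:362]=(gs[262:302,305:362]<70)*255
c=max(cv2.findContours(m,0,1)[0],key=cv2.contourArea);print("handle side hull",cv2.approxPolyDP(cv2.convexHull(c),2,True)[:,0].tolist())
cv2.imwrite("pics/crop1.png",np.hstack([cv2.resize(s[240:360,255:415],None,fx=3,fy=3,interpolation=2),cv2.resize(t[175:315,340:455],(300,360),interpolation=2)]))
for n,p,z in[("tap",(139,272),0),("step",(511,255),0)]:print(n,plane(T,p,z).round())
E
```

```text
vals [206 202 203] [153 151 156] [139 131 127] [141 134 131] [59 53 49] [24 28 24]
mat top [[752.5, 106.4, 4.0], [464.8, 41.3, 4.0], [420.1, 240.7, 4.0], [705.5, 304.6, 4.0]] c [585.7 173.2   4. ]
side [[748.3, 104.9, 4.0], [462.3, 39.4, 4.0], [418.3, 236.6, 4.0], [701.8, 299.6, 4.0]] [582.7 170.1   4. ]
tri [[751.0, 107.0, 2.3], [463.7, 41.5, 2.0], [419.3, 241.5, 0.4], [705.0, 305.9, -0.2]]
185 [[420.3, 184.6], [449.7, 287.2], [378.8, 306.5], [350.5, 203.4]] [[693.8, -236.9, 64.0], [450.3, -303.4, 64.0], [404.6, -136.6, 64.0], [648.3, -70.3, 64.0]] [ 549.2 -186.8   64. ]
200 [[419.9, 185.0], [449.4, 287.1], [378.8, 306.1], [350.8, 204.0]] [[692.9, -236.0, 64.0], [450.6, -302.6, 64.0], [405.4, -136.7, 64.0], [646.7, -71.1, 64.0]] [ 548.9 -186.6   64. ]
215 max() iterable argument is empty
120 [[403.4, 293.8], [302.5, 335.9], [1073.5, 1390.5], [273.1, 120.5]] [[697.8, -235.4, 64.0], [450.2, -303.3, 64.0], [739.6, -1292.7, 64.0], [572.5, 733.1, 64.0]] [ 615.  -274.6   64. ]
150 max() iterable argument is empty
165 max() iterable argument is empty
180 max() iterable argument is empty
handle top ((401.3137512207031, 244.32949829101562), (42.55537796020508, 7.279913425445557), 74.47589111328125)
[[594.1, -163.0, 104.0], [598.6, -179.1, 104.0], [505.0, -204.3, 104.0], [500.5, -188.3, 104.0]]
handle side hull [[354, 272], [353, 284], [315, 297], [314, 283], [350, 269]]
tap [[482. 457.   0.]]
step [[ 528. -474.    0.]]
```

View pics/crop1.png

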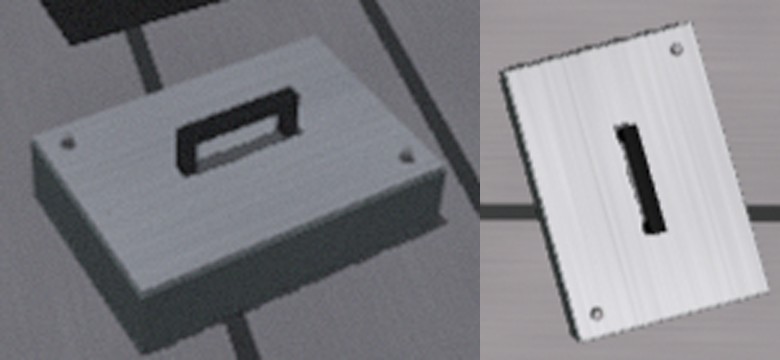

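The crop confirms the handle bar, with ends at about (314,282) and (354,271) in the side picture. The plate's yaw is 15.2°, centred near (549.5, -185.5). The mat is at (584.5, 172) with a yaw of 12.8°. I'll check the handle height by triangulating while I start moving.

```bash
python3 - <<'E'
from h import *
print(tri(cal("top"),[[401.3,244.3]],cal("side"),[[334.3,278.3]]).round(1))
E
python3 -m handwheel '[[0,0,0.03,0.0223,-0.0397,0,1],[0,0,0.03,0.0223,-0.0397,0,1],[0,0,0.03,0.0223,-0.0397,0,1],[0,0,0.03,0.0223,-0.0397,0,1],[0,0,0.03,0.0223,-0.0397,0,1],[0,0,0.03,0.0223,-0.0397,0,1],[0,0,0.03,0.0223,-0.0397,0,1],[0,0,0.03,0.0223,-0.0397,0,1]]' 60
python3 -m handwheel '[[0,0,0.03,0.0223,-0.0397,0,1],[0,0,0.03,0.0223,-0.0397,0,1],[0,0,0.03,0.0223,-0.0397,0,1],[0,0,0.03,0.0223,-0.0397,0,1],[0,0,0.03,0.0223,-0.0397,0,1],[0,0,0.03,0.0223,-0.0397,0,1],[0,0,0.03,0.0223,-0.0397,0,1],[0,0,0.03,0.0223,-0.0397,0,1]]'
python3 -m handwheel '[[0,0,0.03,0.0223,-0.0397,0,1],[0,0,0.03,0.0223,-0.0397,0,1],[0,0,0,0,0,0,1],[0,0,0,0,0,0,1]]'
python3 - <<'E'
from h import *
o=observe();print(o["tcp_pos"],o["ee_rot"],o["qpos"])
im=camera("wrist");cv2.imwrite("pics/w1.png",im[:,:,::-1]);print(get_calibration("wrist")["tvec"])
import pickle;pickle.dump(cal("wrist"),open("w1.pkl","wb"))
E
```

```text
[[ 549.6 -184.8   97.1]]
clock: 0.95
tcp_pos: [326.9, 210.3, 404.7]
ee_rot: [0.0, 0.016, 1.0, 0.0]
contact_force: [1.3, -0.4, 0.5]
finger_gap: 85.4
finger_force: 0.0
clock: 1.75
tcp_pos: [505.5, -107.5, 404.5]
ee_rot: [-0.0, -0.104, 0.995, 0.0]
contact_force: [1.0, 0.4, 2.0]
finger_gap: 85.7
finger_force: 0.0
clock: 2.15
tcp_pos: [549.6, -185.5, 403.8]
ee_rot: [-0.001, -0.132, 0.991, 0.0]
contact_force: [-0.3, 0.8, -0.1]
finger_gap: 85.0
finger_force: 0.0
[ 549.63761916 -185.47571524  403.81406672] [-6.32332962e-04 -1.32491026e-01  9.91183914e-01  4.21156287e-04] [-3.88599909e-01  3.68053837e-01  1.43258809e+00  1.03014861e-04
  1.34246690e+00 -2.22518319e+00]
[ 323.08164593 -498.46482726  241.78190788]
```

View pics/w1.png

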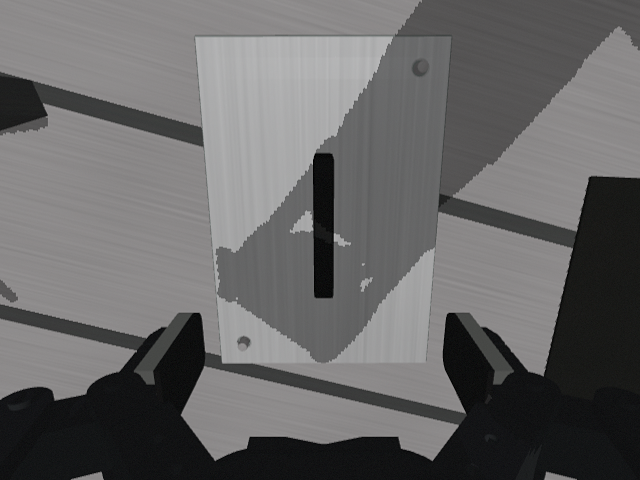

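The wrist view shows the bar vertical at columns 314-334, rows 153-297, well aligned with the gripper. I'll cast it to the bar's top plane and check it.

```bash
python3 - <<'E'
from h import *;import pickle
W=pickle.load(open("w1.pkl","rb"));g=cv2.imread("pics/w1.png").max(2)
m=np.zeros_like(g);m[140:310,300:350]=(g[140:310,300:350]<45)*255
r=cv2.minAreaRect(max(cv2.findContours(m,0,1)[0],key=cv2.contourArea));P=plane(W,cv2.boxPoints(r),103)
print(r,P.round(1).tolist(),P.mean(0),tri(W,[r[0]],cal("top"),[[401.3,244.3]]))
e=[(P[i]-P[i-1]) for i in(0,1)];e=max(e,key=np.linalg.norm);print(np.linalg.norm(e),np.degrees(np.arctan2(e[1],e[0])))
E
```

```text
((323.0, 225.0), (144.0, 20.0), 90.0) [[500.0, -205.7, 103.0], [496.6, -193.2, 103.0], [594.5, -165.8, 103.0], [598.3, -179.7, 103.0]] [ 547.3335167  -186.09101874  103.        ] [[ 549.60510992 -186.28726313   86.19793768]]
101.70461656207287 -165.17614227876228
```

```bash
python3 -m handwheel '[[0,0,0,-0.001,0,-0.03,1],[0,0,0,0,0,-0.03,1],[0,0,0,0,0,-0.03,0.8],[0,0,0,0,0,-0.03,0.6],[0,0,0,0,0,-0.02,0.6],[0,0,0,0,0,-0.012,0.5],[0,0,0,0,0,0,0.5],[0,0,0,0,0,0,0.5]]' 80
python3 -m handwheel '[[0,0,0,0,0,0,0],[0,0,0,0,0,0,0],[0,0,0,0,0,0,0],[0,0,0,0,0,0,0],[0,0,0,0,0,0,0]]' 80
```

```text
clock: 3.0
tcp_pos: [548.8, -184.6, 253.8]
ee_rot: [0.001, -0.133, 0.991, -0.0]
contact_force: [0.3, -0.1, 0.5]
finger_gap: 43.0
finger_force: 0.0
clock: 3.5
tcp_pos: [548.8, -185.0, 254.0]
ee_rot: [0.001, -0.133, 0.991, -0.0]
contact_force: [-1.4, 1.7, 6.2]
finger_gap: 12.6
finger_force: 78.8
```

```bash
python3 -m handwheel '[[0,0,0,0,0,0.01,0],[0,0,0,0,0,0.01,0],[0,0,0,0,0,0.01,0],[0,0,0,0,0,0.02,0],[0,0,0,0,0,0.03,0],[0,0,0,0,0,0.03,0],[0,0,0,0,0,0.03,0],[0,0,0,0,0,0,0]]'
python3 - <<'E'
from h import *
cv2.imwrite("pics/s2.png",camera("side")[:,:,::-1])
print(observe()["qpos"])
E
```

```text
clock: 4.3
tcp_pos: [548.6, -184.9, 397.5]
ee_rot: [0.003, -0.133, 0.991, -0.002]
contact_force: [0.6, -0.8, -4.3]
finger_gap: 12.3
finger_force: 78.6
[-3.88413774e-01  3.71421542e-01  1.44984933e+00 -5.97701821e-06
  1.31665777e+00 -2.22638135e+00]
```

View pics/s2.png

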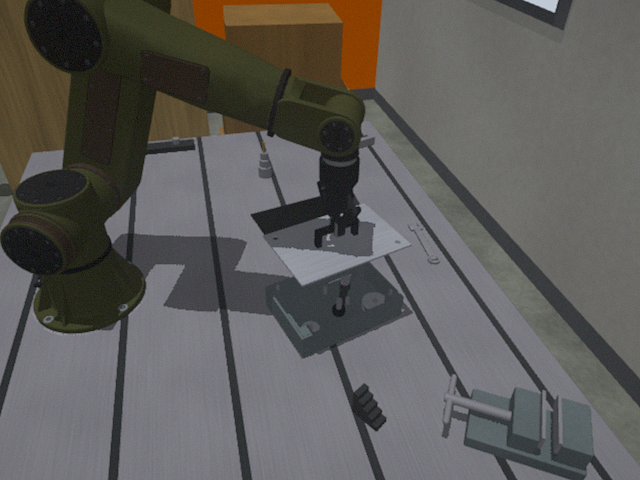

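The side view shows the cover level in the gripper at about (340,240). The open housing below it shows the tensioner roller and pin near (342,295). Moving over to the mat.

```bash
python3 -m handwheel '[[0,0,-0.005,0.0045,0.03,0,0],[0,0,-0.005,0.0045,0.045,0,0],[0,0,-0.005,0.0045,0.045,0,0],[0,0,-0.005,0.0045,0.045,0,0],[0,0,-0.005,0.0045,0.045,0,0],[0,0,-0.005,0.0045,0.045,0,0],[0,0,-0.005,0.0045,0.045,0,0],[0,0,-0.005,0.0045,0.03,0,0]]'
python3 -m handwheel '[[0,0,0,0,0.018,0,0],[0,0,0,0,0.009,-0.02,0],[0,0,0,0,0,-0.03,0],[0,0,0,0,0,-0.03,0],[0,0,0,0,0,-0.03,0],[0,0,0,0,0,-0.03,0],[0,0,0,0,0,-0.02,0],[0,0,0,0,0,0,0]]'
```

```text
clock: 5.15
tcp_pos: [584.2, 147.9, 390.7]
ee_rot: [-0.001, -0.114, 0.993, 0.0]
contact_force: [0.7, -0.8, -4.8]
finger_gap: 12.3
finger_force: 78.8
clock: 5.95
tcp_pos: [583.6, 171.3, 228.7]
ee_rot: [-0.003, -0.113, 0.994, -0.0]
contact_force: [0.1, 0.9, -4.2]
finger_gap: 12.5
finger_force: 78.7
```

```bash
python3 -m handwheel '[[0,0,0,0.001,0,-0.015,0],[0,0,0,0,0,-0.01,0],[0,0,0,0,0,-0.002,0],[0,0,0,0,0,0,0],[0,0,0,0,0,0,0]]'
python3 - <<'E'
from h import *
cv2.imwrite("pics/s3.png",camera("side")[220-100:300,200:420,::-1])
E
```

```text
clock: 6.45
tcp_pos: [585.7, 172.1, 206.3]
ee_rot: [0.001, -0.113, 0.994, 0.0]
contact_force: [-0.1, 0.8, -4.4]
finger_gap: 12.5
finger_force: 78.7
```

View pics/s3.png

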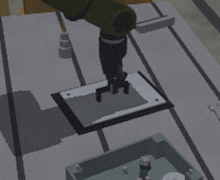

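The cover hovers centred over the mat with an even black border all round. Lowering it gently to contact.

```bash
python3 -m handwheel '[[0,0,0,0,0,-0.003,0],[0,0,0,0,0,-0.002,0],[0,0,0,0,0,-0.001,0],[0,0,0,0,0,0,0]]'
python3 -m handwheel '[[0,0,0,0,0,-0.001,0],[0,0,0,0,0,-0.001,0],[0,0,0,0,0,0,0]]'
```

```text
clock: 6.9
tcp_pos: [585.5, 172.0, 199.5]
ee_rot: [-0.0, -0.113, 0.994, -0.0]
contact_force: [0.6, 0.1, -4.6]
finger_gap: 12.1
finger_force: 78.8
clock: 7.2
tcp_pos: [585.6, 172.1, 198.0]
ee_rot: [0.0, -0.113, 0.994, -0.0]
contact_force: [-3.5, -0.7, 0.3]
finger_gap: 12.8
finger_force: 79.3
```

```bash
python3 -m handwheel '[[0,0,0,0,0,-0.0005,0],[0,0,0,0,0,0,0],[0,0,0,0,0,0,0.5],[0,0,0,0,0,0,0.5],[0,0,0,0,0,0,0.5],[0,0,0,0,0,0,0.5]]' 
python3 -m handwheel '[[0,0,0,0,0,0.02,0.5],[0,0,0,0,0,0.04,0.5],[0,0,0,0,0,0.05,0.5],[0,0,0,0,0,0.05,0.5],[0,0,0,0,0,0.04,0.5],[0,0,0,0,0,0,0.5]]'
```

```text
clock: 7.8
tcp_pos: [585.7, 172.1, 197.2]
ee_rot: [0.0, -0.113, 0.994, 0.0]
contact_force: [-0.0, 0.2, 0.0]
finger_gap: 42.6
finger_force: 0.0
clock: 8.4
tcp_pos: [585.6, 172.1, 403.6]
ee_rot: [0.005, -0.113, 0.994, 0.001]
contact_force: [0.4, 0.4, 0.0]
finger_gap: 42.4
finger_force: 0.0
```

```bash
python3 - <<'E'
from h import *
s=camera("side")[:,:,::-1];t=camera("top")[:,:,::-1];cv2.imwrite("pics/s4.png",s);cv2.imwrite("pics/t4.png",t)
c=lambda i,x,y,w,h:cv2.resize(i[y:y+h,x:x+w],(390,int(390*h/w)),interpolation=2)
a=c(s,240,180,180,180);b=c(t,330,165,150,150);cv2.imwrite("pics/c4.png",np.hstack([a,b]))
print(observe()["qpos"])
E
```

```text
[ 2.25799386e-01  4.40128072e-01  1.34704034e+00  8.50191693e-06
  1.35316329e+00 -1.57222631e+00]
```

View pics/c4.png

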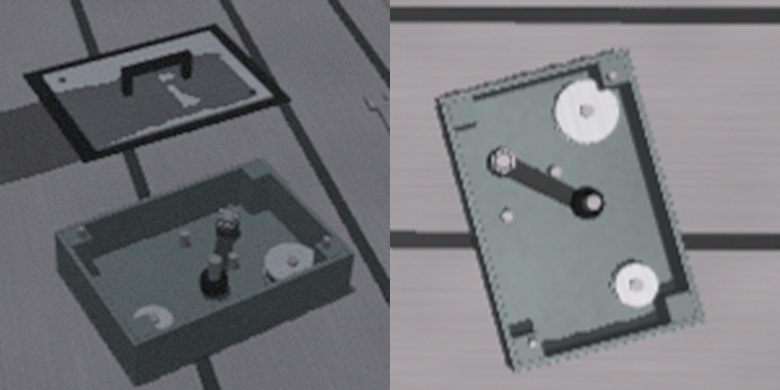

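The top crop shows the pivot post at upper left and the two pulleys on the right. The housing's x axis therefore points up in the picture at yaw 15.2°. The pin top is at crop (594,202), which is top pixel (408.5,242.7). In the side crop it is at (215,260), which is side pixel (339.2,300). The cover lies flat and centred on the mat. I'll triangulate the pin and turn the tool by about -128.6° on the way over.

```bash
python3 - <<'E'
from h import *
T,S=cal("top"),cal("side")
print("pin top",tri(T,[[408.5,242.7]],S,[[339.2,300]]).round(1), plane(T,[[408.5,242.7]],54),plane(S,[[339.2,300]],54))
p=[330+(502-390)/2.6,165+160/2.6];print("pivot",plane(T,[p],38))
# cover lying: plate corners on the mat from the handle in both views
s=cv2.imread("pics/s4.png");g=s.max(2)
print("cover handle side @38", plane(S,[[240+157/2.1667,180+72/2.1667]],44))
E
python3 -m handwheel '[[0,0,-0.14,-0.0019,-0.02375,0,0.5],[0,0,-0.14,-0.0019,-0.02375,0,0.5],[0,0,-0.14,-0.0019,-0.02375,0,0.5],[0,0,-0.14,-0.0019,-0.02375,0,0.5],[0,0,-0.14,-0.0019,-0.02375,0,0.5],[0,0,-0.14,-0.0019,-0.02375,0,0.5],[0,0,-0.14,-0.0019,-0.02375,0,0.5],[0,0,-0.14,-0.0019,-0.02375,0,0.5]]'
python3 -m handwheel '[[0,0,-0.14,-0.0019,-0.02375,0,0.5],[0,0,-0.14,-0.0019,-0.02375,0,0.5],[0,0,-0.14,-0.0019,-0.02375,0,0.5],[0,0,-0.14,-0.0019,-0.02375,0,0.5],[0,0,-0.14,-0.0019,-0.02375,0,0.5],[0,0,-0.14,-0.0019,-0.02375,0,0.5],[0,0,-0.14,-0.0019,-0.02375,0,0.5],[0,0,-0.14,-0.0019,-0.02375,0,0.5]]'
python3 -m handwheel '[[0,0,0,0,0,0,0.5],[0,0,0,0,0,0,0.5]]'
python3 - <<'E'
from h import *
import pickle
print(observe()["ee_rot"],observe()["qpos"]);pickle.dump(cal("wrist"),open("w5.pkl","wb"))
cv2.imwrite("pics/w5.png",camera("wrist")[:,:,::-1])
E
```

```text
pin top [[ 555.4 -209.8   52.5]] [[ 555.27979503 -209.52340772   54.        ]] [[ 555.01831012 -211.29416208   54.        ]]
pivot [[ 595.01253324 -126.94206266   38.        ]]
cover handle side @38 [[580.13380394 147.35989661  44.        ]]
clock: 9.3
tcp_pos: [570.2, -18.9, 395.2]
ee_rot: [-0.001, 0.434, 0.901, -0.001]
contact_force: [0.3, 0.3, -0.7]
finger_gap: 42.8
finger_force: 0.0
clock: 10.1
tcp_pos: [555.0, -209.0, 395.1]
ee_rot: [-0.001, 0.846, 0.532, -0.001]
contact_force: [1.1, -1.4, -0.1]
finger_gap: 42.6
finger_force: 0.0
clock: 10.3
tcp_pos: [555.1, -208.1, 395.5]
ee_rot: [-0.001, 0.845, 0.535, -0.001]
contact_force: [-0.6, 0.1, 0.1]
finger_gap: 42.9
finger_force: 0.0
[-1.15034022e-03  8.44599876e-01  5.35396355e-01 -6.85437444e-04] [-4.20434790e-01  4.03130578e-01  1.40383535e+00  1.32132065e-04
  1.33730178e+00  2.03757403e-02]
```

View pics/w5.png

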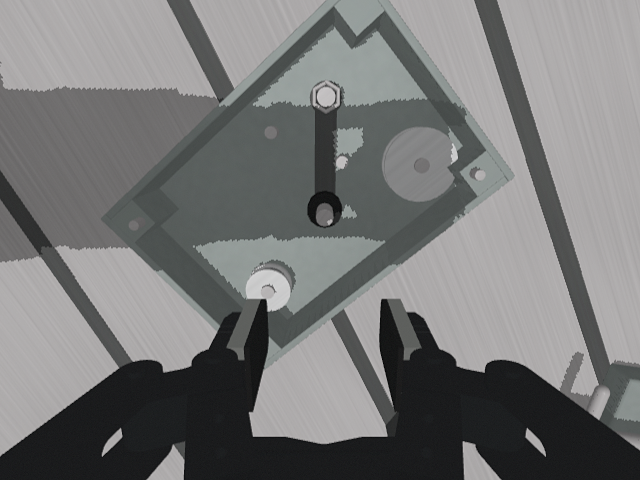

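The wrist view shows the pin at about (324,215) over its black roller, with the pivot nut at (326,97). The arm runs vertically in the picture, so the pads will close along the tangent as intended.

```bash
python3 - <<'E'
from h import *
import pickle
W=pickle.load(open("w5.pkl","rb"))
print(plane(W,[[324,216],[324,213]],54),plane(W,[[326,97]],38),tri(W,[[324,216]],cal("side"),[[339.2,300]]))
E
```

```text
[[ 555.67150251 -206.88283858   54.        ]
 [ 556.69274601 -204.72045717   54.        ]] [[ 594.78003636 -127.5688635    38.        ]] [[ 555.81187209 -207.77776157   50.48440482]]
```

```bash
python3 -m handwheel '[[0,0,0,0,-0.001,-0.04,0.5],[0,0,0,0,0,-0.04,0.5],[0,0,0,0,0,-0.04,0.5],[0,0,0,0,0,-0.02,0.5],[0,0,0,0,0,0,0.5]]' 40
```

```text
clock: 10.85
tcp_pos: [554.7, -207.8, 253.9]
ee_rot: [-0.003, 0.844, 0.536, -0.002]
contact_force: [0.1, 0.4, 0.4]
finger_gap: 42.5
finger_force: 0.0
```

```bash
python3 -m handwheel '[[0,0,0,0.0005,0,-0.025,0.4],[0,0,0,0,0,-0.018,0.4],[0,0,0,0,0,-0.006,0.4],[0,0,0,0,0,0,0.4],[0,0,0,0,0,0,0.4]]' 40
python3 -m handwheel '[[0,0,0,0,0,0,0],[0,0,0,0,0,0,0],[0,0,0,0,0,0,0],[0,0,0,0,0,0,0]]' 60
python3 - <<'E'
import numpy as np
p=np.array([594.7,-127]);r=np.array([555.5,-208])-p
prev=r
for k in range(1,11):
    a=-.075*k;R=np.array([[np.cos(a),-np.sin(a)],[np.sin(a),np.cos(a)]])@r;print(k,(R-prev).round(1));prev=R
E
```

```text
clock: 11.35
tcp_pos: [556.1, -208.9, 209.7]
ee_rot: [0.001, 0.845, 0.535, 0.001]
contact_force: [-0.4, -0.4, 0.6]
finger_gap: 34.2
finger_force: 0.0
clock: 11.75
tcp_pos: [555.4, -208.7, 209.4]
ee_rot: [-0.001, 0.845, 0.535, -0.0]
contact_force: [-11.6, 5.3, 12.7]
finger_gap: 11.3
finger_force: 58.5
1 [-6.   3.2]
2 [-5.7  3.6]
3 [-5.4  4. ]
4 [-5.1  4.4]
5 [-4.8  4.8]
6 [-4.4  5.1]
7 [-4.   5.4]
8 [-3.6  5.7]
9 [-3.1  6. ]
10 [-2.7  6.2]
```

The pin is gripped, with a gap of 11.3 mm and a finger force of 58 N. Swinging it along the arc, turning the tool with the arm.

```bash
python3 -m handwheel '[[0,0,-0.0375,-0.003,0.0015,0,0],[0,0,-0.0375,-0.003,0.0017,0,0],[0,0,-0.0375,-0.0029,0.0018,0,0],[0,0,-0.0375,-0.0028,0.0018,0,0],[0,0,-0.0375,-0.0027,0.002,0,0],[0,0,-0.0375,-0.0027,0.002,0,0],[0,0,-0.0375,-0.0026,0.0022,0,0],[0,0,-0.0375,-0.0025,0.0022,0,0]]' 60
python3 -m handwheel '[[0,0,-0.0375,-0.0024,0.0024,0,0],[0,0,-0.0375,-0.0024,0.0024,0,0],[0,0,-0.0375,-0.0022,0.0025,0,0],[0,0,-0.0375,-0.0022,0.0026,0,0],[0,0,-0.0375,-0.002,0.0027,0,0],[0,0,-0.0375,-0.002,0.0027,0,0],[0,0,0,0,0,0,0]]'
python3 - <<'E'
import numpy as np
from h import *
o=observe();d=o["tcp_pos"][:2]-[594.7,-127];print(np.linalg.norm(d),np.arctan2(d[1],d[0]),-2.0227-np.arctan2(d[1],d[0]),o["torque"])
E
```

```text
clock: 12.55
tcp_pos: [533.7, -194.3, 209.6]
ee_rot: [0.001, 0.916, 0.402, 0.001]
contact_force: [0.7, -4.9, 3.3]
finger_gap: 11.4
finger_force: 58.6
clock: 13.25
tcp_pos: [520.3, -179.2, 209.6]
ee_rot: [0.001, 0.955, 0.297, 0.001]
contact_force: [-2.6, -9.7, 3.9]
finger_gap: 11.2
finger_force: 58.8
90.86503836813891 -2.529684208640761 0.5069842086407612 [-1.46691511  0.52520768  0.14744731]
```

```bash
python3 -m handwheel '[[0,0,-0.0375,-0.0018,0.0028,0,0],[0,0,-0.0375,-0.0018,0.0029,0,0],[0,0,-0.0375,-0.0016,0.003,0,0],[0,0,-0.0375,-0.0015,0.003,0,0],[0,0,-0.0375,-0.0014,0.0031,0,0],[0,0,0,0,0,0,0],[0,0,0,0,0,0,0]]' 60
python3 -m handwheel '[[0,0,-0.025,-0.0008,0.002,0,0],[0,0,0,0,0,0,0]]'
```

```text
clock: 13.95
tcp_pos: [512.0, -164.7, 209.6]
ee_rot: [0.001, 0.978, 0.207, 0.0]
contact_force: [-8.5, -10.4, 8.2]
finger_gap: 11.4
finger_force: 59.1
clock: 14.15
tcp_pos: [511.2, -162.7, 209.5]
ee_rot: [0.001, 0.981, 0.194, -0.0]
contact_force: [-9.4, -11.5, 7.7]
finger_gap: 11.4
finger_force: 59.2
```

```bash
python3 -m handwheel '[[0,0,-0.02,-0.0003,0.0018,0,0],[0,0,0,0,0,0,0]]' 
python3 -m handwheel '[[0,0,-0.02,-0.0003,0.0016,0,0],[0,0,0,0,0,0,0]]'
python3 -m handwheel '[[0,0,0,-0.0003,0.001,0,0],[0,0,0,0,0,0,0]]'
```

```text
clock: 14.35
tcp_pos: [510.7, -161.0, 209.5]
ee_rot: [0.001, 0.983, 0.184, -0.0]
contact_force: [-13.0, -13.1, 10.0]
finger_gap: 11.5
finger_force: 59.5
clock: 14.55
tcp_pos: [510.2, -159.5, 209.5]
ee_rot: [0.001, 0.985, 0.174, -0.001]
contact_force: [-14.8, -14.5, 12.8]
finger_gap: 11.1
finger_force: 59.6
clock: 14.75
tcp_pos: [509.9, -158.6, 209.5]
ee_rot: [0.001, 0.985, 0.175, -0.001]
contact_force: [-16.4, -13.6, 12.1]
finger_gap: 11.2
finger_force: 59.6
```

```bash
python3 -m handwheel '[[0,0,0,-0.0012,0.0008,0,0],[0,0,0,0,0,0,0]]'
python3 -m handwheel '[[0,0,0,-0.0009,0.001,0,0],[0,0,0,0,0,0,0]]'
python3 -m handwheel '[[0,0,0,-0.0005,0.001,0,0],[0,0,0,0,0,0,0]]'
```

```text
clock: 14.95
tcp_pos: [509.2, -158.1, 209.6]
ee_rot: [0.002, 0.985, 0.175, 0.0]
contact_force: [-6.6, -17.4, 6.5]
finger_gap: 11.2
finger_force: 59.0
clock: 15.15
tcp_pos: [508.7, -157.6, 209.7]
ee_rot: [0.003, 0.985, 0.175, 0.001]
contact_force: [-0.2, -23.9, -0.8]
finger_gap: 11.3
finger_force: 58.6
clock: 15.35
tcp_pos: [508.4, -157.1, 209.7]
ee_rot: [0.004, 0.985, 0.175, 0.002]
contact_force: [2.8, -29.7, -4.0]
finger_gap: 11.8
finger_force: 58.5
```

Contact force now climbs with almost no motion: the tangential component is about 29 N against a spring of 10 N. The arm is on its stop. One final check picture, plus a cover position check.

```bash
python3 - <<'E'
from h import *
T,S=cal("top"),cal("side")
s=camera("side")[:,:,::-1];t=camera("top")[:,:,::-1];w=camera("wrist")[:,:,::-1]
c=lambda i,x,y,k,h:cv2.resize(i[y:y+h,x:x+k],(400,int(400*h/k)),interpolation=2)
a=np.vstack([c(s,240,180,180,135),c(t,190,155,160,120)]);b=np.vstack([c(w,0,0,640,480),c(t,330,165,160,120)])
cv2.imwrite("pics/fin.png",np.hstack([a,b]))
try:
    q=quad(t.max(2)<40,(212,190));print(q)
except Exception as e: print(e)
E
```

```text
[[279.0096705  165.33346798]
 [304.13090489 279.49738495]
 [223.96897645 297.18672106]
 [200.60652903 183.58126791]]
```

View pics/fin.png

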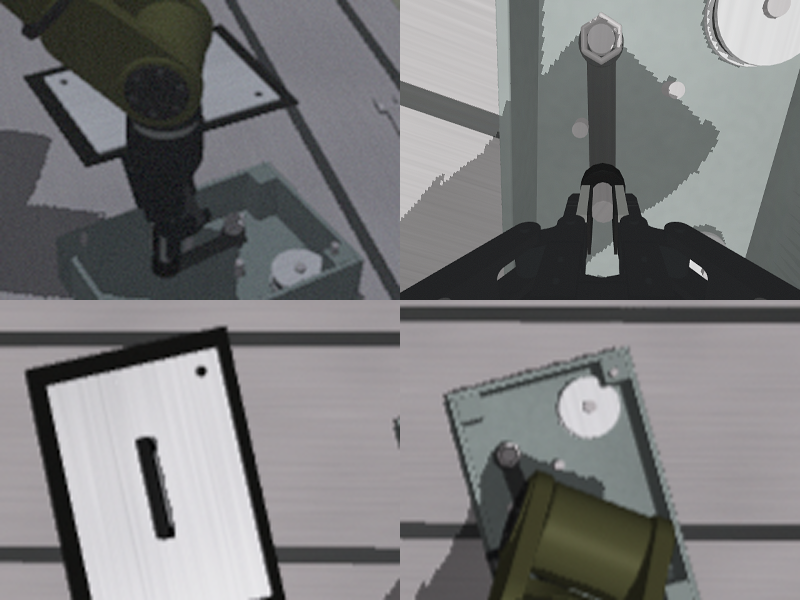

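The cover sits evenly inside the mat's black border. In the wrist view the pin is between the pads at crop (602,205), and the arm's left edge touches the stop stud at (580,130). A numeric check of the angle, then I'll hand in.

```bash
python3 - <<'E'
from h import *
W=cal("wrist");p=plane(W,[[322,338]],54)[0];v=plane(W,[[321,62]],40)[0];d=p-v
print(p,v,np.hypot(*d[:2]),-2.0227-np.arctan2(d[1],d[0]))
o=observe();print(o["clock"],o["contact_force"],o["finger_force"])
E
```

```text
[ 510.36991194 -157.8751486    54.        ] [ 594.40841915 -127.01113866   40.        ] 89.52685521403905 0.766924652007611
15.5 [  3.10050353 -29.76201329  -3.67133193] 58.513482213020325
```

The angle measures 0.767 ± 0.02 rad at a radius of 89.5 mm, so the arm is at its stop and the force is steady.

```bash
python3 -c "
from rig import *
print(close_job())"
```

```text
the job is handed in; nothing more can be done
None
```

The job is handed in (no verdict was returned): the cover lies flat, handle up, centred on the mat, and the gripper is holding the tensioner arm against its stop (measured about 0.77 rad, pushing with about 29 N); the tap holder and step block were not approached.

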